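Line up the specimen jars, then hold the incubator hatch below its balance point

ROBOT

A 6-joint arm with a two-finger parallel gripper is mounted at the origin on the work surface. World frame = base frame: x ahead of the robot, y to its left, z up, the work surface at z = 0. Lengths are in m, angles in degrees, forces in N, time in s.
With the tool pointing down it reaches from about 0.4 to 0.925 m from the base axis. Payload 12.5 kg.
Tool frame: the origin (TCP) lies midway between the tips of the shut fingers; the grasp point (between the pads) lies 19 mm behind it (grasp_offset is the distance from the TCP to the grasp point, in m); y points along the fingers, z is the direction in which the jaws open and shut, and the axes are right-handed (so a half turn about y gives the same grasp; the last joint's range is limited). The gripper opens to 95 mm and grips with 3 to 60 N. Pads are 20 mm wide; open, the fingers measure 119 mm over their backs; the gripper's body (75 mm by 180 mm) begins 59 mm behind the grasp point.
Start: joints at [67.976, 28.126, 89.318, -0, 62.55, -6.05], TCP at [0.172, 0.601, 0.215] pointing down, gripper open.
Joint ranges: [-177.58, 177.58], [-47.91, 125.51], [2.72, 160], [-65.01, 245.01], [3.68, 167.84], [-153.87, 153.87]. Speed limits (degrees/s): [127.2, 127.2, 159.86, 180, 180, 180].

INTERFACE

Orientations are given as a 3x3 rotation matrix whose columns are the frame's x, y, z axes.
In Python, from station import * gives the robot as it stands.
- The arm moves only by the tool jog_arm, never from a script. Its argument "motion" is text: rows parted by semicolons, each of 6 numbers parted by spaces: the shift along the tool's x, y, z in mm, then the turn, a rotation vector about the tool's x, y, z in degrees. In form: x y z ax ay az; .... A call has 1 to 12 rows; each row shifts and turns the commanded pose from where the row before left it, along the tool's axes as they then stand; what a row does not reach is not made up. A row lasts 1/8 s, in which the tool goes at most 62.5 mm and 10.7 degrees, less where a joint would pass 70% of its speed; a pose out of reach is approached as far as the arm can. A call is refused whole if a number of a shift passes 62.5 or a number of a turn 10.7, either way. A call with a gripper value outside its range is refused whole. "fingers" is the opening in per cent of the stroke, from 0 (shut) to 100 (fully open), set as the call begins (left out, the last holds). The fingers move at their own pace and stop on an object; "grip_force" is the grip in N (left out, the last holds). Time passes only in rows, so rows that do not move let the fingers close. It gives the time, the measured TCP pose, the force and the opening at its end, in the units of the state.
- read_state(): the state, without advancing time (a new reading comes with each control period).
- get_image(name): name is "scene" or "top" or "wrist"; returns a dict with "img" (480x640x3 uint8, red, green, blue), "K" (3x3 intrinsics, pixels), "rvec" (rotation vector, rad) and "tvec" (3), from world to camera coordinates, as OpenCV has them; the wrist camera has in their place "T_tool_cam" (4x4, takes a point from camera to tool coordinates, whose origin is the TCP and whose axes are the tool frame's). Camera axes: x right, y down, z forward; pixel columns grow to the right and rows downward; lengths in m; the calibration is good to about 2 mm. A picture is of the moment at which its call begins: read the wrist's pose just before it. There is no depth.
- finish_job(): hands the job in, once; it reports no verdict.
The state is a dict: "t": time; "qpos": joint angles; "joint_velocities": joint speeds; "joint_torque": joint torques, N m; "ee_pos": TCP position; "orientation": TCP orientation; "ft_force": force on the tool from outside, world axes, zero at the start; "wrist_torque": the same for the moment, N m; "gripper_width": finger opening in m.
Only numpy, scipy, OpenCV 4.12 (cv2) and the standard library are available. Lean on these libraries where they do the work, as an engineer would, in place of code of your own. Each camera call takes 0.05 s, during which the arm holds its last target.

TASK

Get the specimens ready to load: first set the two jars from the bench down gently on the low shelf next to the jar already there, so that all three stand upright in one neat row along the middle of the shelf, side by side with less than 20 mm between neighbours. Then raise the incubator's sprung hatch a little past its balance point without letting it fly open to its stop, ease it back, and finish still holding it, steady, just below the balance point (not resting on anything else, and not let go), so that a colleague can look in. Leave the tube rack, the reagent bottle and the timer where they are.

Things in the scene. Friction and masses are not known exactly. Their poses are not given: they have to be found in the camera images.
- hatch (a joint): Hatch angle, rad: 0 shut and level, grows as the front edge rises, stop at 1.3. Balance point (weight = hinge spring) at 0.85 (49 deg): below it the hatch sinks shut by itself, above it it swings open by itself; friction may hold it within 0.03. 'A little past' is 0.95 to 1.1, never over 1.2; 'just below' is 0.70 to 0.75 (40 to 43 deg). Moving it takes 2 N at the bar when shut, 0 at balance.
- hatch_bar (a point): Centre of the hatch's handle, a round steel bar 12 mm thick and 120 mm long, level, parallel to the incubator's y axis, on two 10 mm posts 54 mm either side of the centre, axis 43 mm above the hatch's flat front part. It moves on an arc about hatch_hinge: shut, it lies 215 mm in front of (incubator -x) and 78 mm above the hinge axis. It can turn between fingers that pinch it.
- hatch_hinge (a point): Middle of the hatch's hinge axis at the incubator's rear top edge, 112 mm above the bench; the axis is level along the incubator's y. Fixed to the incubator.
- incubator: Fixed cream bench incubator, a box 240 x 240 mm, 110 mm high, with a grey-topped hatch over its whole top (hatch 34 mm thick from 113 to 147 mm above the bench, a raised panel in the middle to 163 mm); origin at the centre of its underside on the bench; its front with display and knob looks along its -x, z up. It may stand on the robot's left or right.
- shelf: Fixed low steel shelf: a flat board 80 mm deep (its x) and 270 mm long (its y), top face 50 mm above the bench, on two side plates; origin on the bench under the board's centre. The row runs along its y axis at x = 0. Stands on the other side from the incubator.
- jar_a: The specimen jar, upright cylinder 50 mm in diameter and 70 mm tall, pale with a paper band and a white screw cap flush with the side, about 0.12 kg; origin at the centre of its underside, z up; the three jars are alike; this one stands on the shelf already, on the middle line, somewhere within 80 mm of the shelf's centre. The row may extend to either or both sides of it.
- jar_b: A specimen jar, upright cylinder 50 mm in diameter and 70 mm tall, pale with a paper band and a white screw cap flush with the side, about 0.12 kg; origin at the centre of its underside, z up; the three jars are alike; starts on the bench in front of the shelf (on the robot's side).
- jar_c: A specimen jar, upright cylinder 50 mm in diameter and 70 mm tall, pale with a paper band and a white screw cap flush with the side, about 0.12 kg; origin at the centre of its underside, z up; the three jars are alike; starts on the bench in front of the shelf (on the robot's side).
- tube_rack: Bystander, leave alone: white rack 50 x 84 x 45 mm with two rows of capped tubes to 90 mm height, standing loose between incubator and shelf; origin at the centre of its underside.
- reagent: Bystander, leave alone: amber bottle 68 mm in diameter, 170 mm tall, standing loose at the back; origin at the centre of its underside.
- timer: Bystander, leave alone: grey bench timer 60 x 70 x 24 mm lying loose near the robot; origin at the centre of its underside.
Not all that is in view belongs to the job. What is shaped like the jar_b but blue or orange is not meant.

How it is judged:
By the outcome, as a careful person would: the job done as asked, in the order asked, and still so for the second after the job is handed in, while the arm keeps its last pose, push and grip.
It also fails if it takes over 70 s, if anything falls off the work surface, if the arm or the gripper's body presses on something with over 40 N, if the wrist force passes 120 N, or if a joint passes its speed limit or range.

## Working session

There is one attempt and no reset: what is moved stays moved. The work goes in short steps, Python scripts to look and compute and a tool call to move; the robot and the scene stay as the last step left them, time stands still between calls to the robot, and variables do not carry over. Pictures are saved under pics/ and viewed, and the job is handed in when it is done.

Besides the shell and the picture viewer there is one more tool, called as name(argument=value, ...) on one line, values as JSON. jog_arm: Moves the arm, as the interface text tells. Its arguments: {"type":"object","properties":{"motion":{"type":"string"},"fingers":{"type":"number"},"grip_force":{"type":"number"}},"required":["motion"]}

```bash
ls; mkdir -p pics; python3 - <<'E'
from station import *
import cv2,numpy as np
s=read_state();print(s)
for n in("scene","top"):
    d=get_image(n);cv2.imwrite(f"pics/{n}0.png",d["img"][:,:,::-1]);print(n,d["K"],d["rvec"],d["tvec"])
d=get_image("wrist");cv2.imwrite("pics/wrist0.png",d["img"][:,:,::-1]);print(d["K"],d["T_tool_cam"])
E
```

```text
pics
{'t': 0.0, 'qpos': array([ 6.79756004e+01,  2.81650885e+01,  8.93512812e+01, -2.94549242e-04,
        6.25508838e+01, -6.05144724e+00]), 'joint_velocities': array([-0.04298921, -0.06311605,  0.01824559,  0.00196952, -0.11351021,
       -0.07996843]), 'joint_torque': array([ 7.42523662e-04, -6.12652087e+01, -2.58174384e+01,  6.93070795e-02,
        4.83086240e-02, -6.69045517e-05]), 'ee_pos': array([0.17188117, 0.60062913, 0.21404461]), 'orientation': array([[ 9.61392336e-01, -4.35944996e-04,  2.75181006e-01],
       [-2.75181325e-01, -1.08984573e-03,  9.61391726e-01],
       [-1.19209067e-04, -9.99999311e-01, -1.16773326e-03]]), 'ft_force': array([-0.38265579, -0.78645203,  0.05227816]), 'wrist_torque': array([-0.00792342,  0.00393615, -0.00694621]), 'gripper_width': 0.09557820820493855}
scene [[553.76576933   0.         314.59693068]
 [  0.         553.76576933 237.93203706]
 [  0.           0.           1.        ]] [ 0.72879752  2.68131569 -1.02818117] [ 0.49843303 -0.13294437  1.25308324]
top [[558.41210525   0.         319.93548254]
 [  0.         558.41210525 236.5924195 ]
 [  0.           0.           1.        ]] [ 2.11546245 -2.14086128  0.1459839 ] [0.03659562 0.58745277 1.31214284]
[[372.07556471   0.         326.24185777]
 [  0.         372.07556471 239.03071057]
 [  0.           0.           1.        ]] [[ 1.00389536e-03  9.60917765e-01  2.76832154e-01 -7.80413370e-02]
 [-1.66722449e-03 -2.76830301e-01  9.60917377e-01 -1.70348867e-01]
 [ 9.99998106e-01 -1.42620184e-03  1.32415698e-03  5.36946108e-04]
 [ 0.00000000e+00  0.00000000e+00  0.00000000e+00  1.00000000e+00]]
```

View pics/scene0.png

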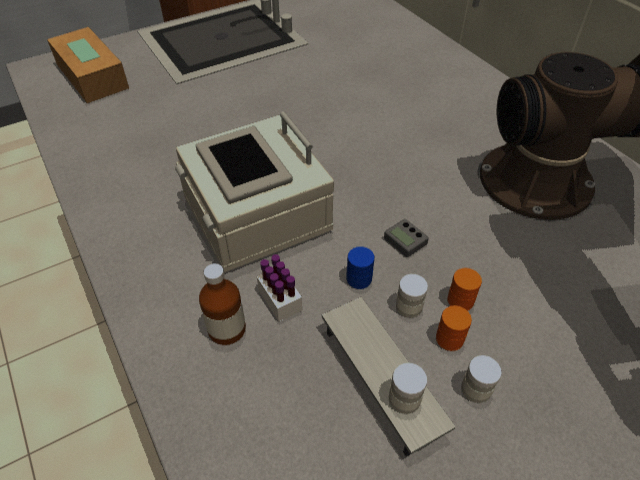

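View pics/top0.png

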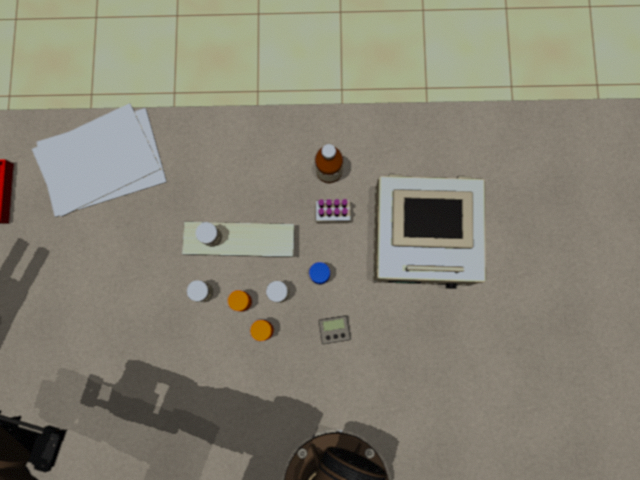

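View pics/wrist0.png

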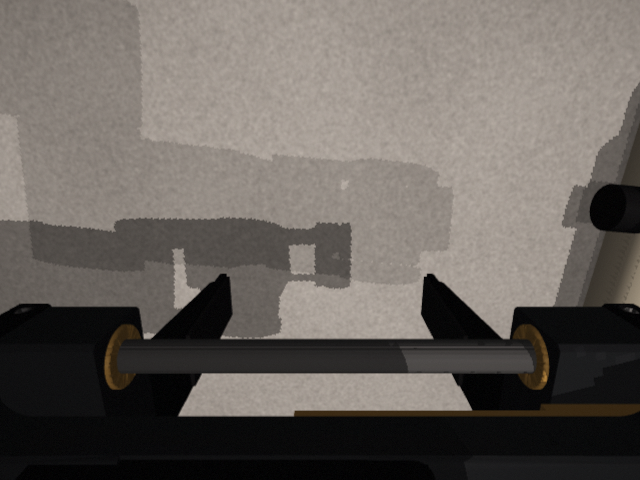

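The top view has +x up and +y left. The shelf is at px (239,240) with jar_a at (207,233). The loose white jars are at (198,291) and (277,291), and the incubator is on the right with its bar at (435,268).

```bash
cat > h.py <<'E'
import cv2,numpy as np
from station import *
def cam(d):
    R=cv2.Rodrigues(np.array(d["rvec"]))[0];t=np.array(d["tvec"]).ravel();return R,t
def ray(d,uv):
    R,t=cam(d);c=-R.T@t;v=R.T@np.linalg.inv(d["K"])@np.array([uv[0],uv[1],1.]);return c,v
def onz(d,uv,z):
    c,v=ray(d,uv);return c+v*(z-c[2])/v[2]
def proj(d,P):
    return cv2.projectPoints(np.array(P,float).reshape(-1,3),np.array(d["rvec"]),np.array(d["tvec"]),d["K"],None)[0].reshape(-1,2)
def wray(d,s,uv):
    Tt=np.eye(4);Tt[:3,:3]=s["orientation"];Tt[:3,3]=s["ee_pos"];T=Tt@d["T_tool_cam"]
    return T[:3,3],T[:3,:3]@np.linalg.inv(d["K"])@np.array([uv[0],uv[1],1.])
def wproj(d,s,P):
    Tt=np.eye(4);Tt[:3,:3]=s["orientation"];Tt[:3,3]=s["ee_pos"];T=np.linalg.inv(Tt@d["T_tool_cam"])
    P=np.array(P,float).reshape(-1,3)@T[:3,:3].T+T[:3,3];q=P@d["K"].T;return q[:,:2]/q[:,2:]
E
python3 - <<'E'
from h import *
t=get_image("top");s=get_image("scene")
a=t["img"]
print("campos",ray(t,(0,0))[0],ray(s,(0,0))[0])
cv2.imwrite("pics/topL.png",cv2.resize(a[180:360,170:370],None,fx=4,fy=3.3,interpolation=cv2.INTER_CUBIC)[:,:,::-1])
cv2.imwrite("pics/topR.png",cv2.resize(a[165:300,365:500],None,fx=4.4,fy=4.4,interpolation=cv2.INTER_CUBIC)[:,:,::-1])
cv2.imwrite("pics/sceneR.png",cv2.resize(s["img"][100:280,160:350],None,fx=4,fy=3.3,interpolation=cv2.INTER_CUBIC)[:,:,::-1])
hsv=cv2.cvtColor(a,cv2.COLOR_RGB2HSV)
m=((hsv[:,:,1]<25)&(hsv[:,:,2]>165)).astype(np.uint8)
n,l,st,ce=cv2.connectedComponentsWithStats(m)
for i in range(1,n):
    if st[i,4]>60 and st[i,4]<1500:print(st[i],ce[i],onz(t,ce[i],.07),onz(t,ce[i],.12))
hs=cv2.cvtColor(s["img"],cv2.COLOR_RGB2HSV)
for uv in [(412,287),(483,371),(409,378)]:print(uv,onz(s,uv,.07),onz(s,uv,.12),hs[uv[1],uv[0]])
E
```

```text
campos [3.72155779e-01 6.46678171e-04 1.38912148e+00] [0.89515658 0.56029253 0.8491727 ]
[323 145  12  12 106] [328.25471698 150.08490566] [0.79884015 0.00651086 0.07      ] [0.7826671  0.00628858 0.12      ]
[ 92 170  73  34 514] [136.692607   185.35603113] [0.71741352 0.4764781  0.07      ] [0.70432686 0.45844218 0.12      ]
[317 214  32   6  82] [331.65853659 218.        ] [6.29083222e-01 4.38354500e-04 7.00000000e-02] [6.19344640e-01 4.46250803e-04 1.20000000e-01]
[184 223  32  20 350] [203.74285714 232.45428571] [0.59814564 0.30880491 0.07      ] [0.58957972 0.29712448 0.12      ]
[205 230  88  25 804] [264.84452736 245.42039801] [0.56462088 0.16114249 0.07      ] [0.55732568 0.15505905 0.12      ]
[228 238  31   4  63] [241.6031746  239.63492063] [0.57939489 0.21711485 0.07      ] [0.57153969 0.20890984 0.12      ]
[188 281  19  20 285] [196.61403509 290.29824561] [0.45938307 0.32257547 0.07      ] [0.45607681 0.31037307 0.12      ]
[267 282  19  19 286] [276.1958042 290.8006993] [0.45601728 0.1336741  0.07      ] [0.45283859 0.12863182 0.12      ]
(412, 287) [0.46121814 0.14053357 0.07      ] [0.48906425 0.16746976 0.12      ] [105  17 176]
(483, 371) [0.46447586 0.32664275 0.07      ] [0.49211291 0.3416362  0.12      ] [108  19 178]
(409, 378) [0.57030084 0.27813284 0.07      ] [0.59114704 0.29623921 0.12      ] [105  23 176]
```

```bash
sleep 1
```

```text
(no output)
```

View pics/topL.png

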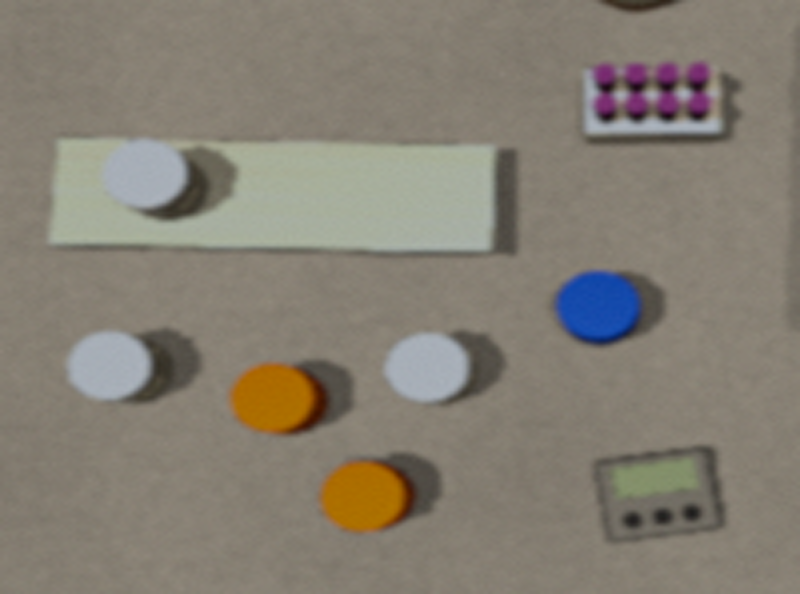

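View pics/topR.png

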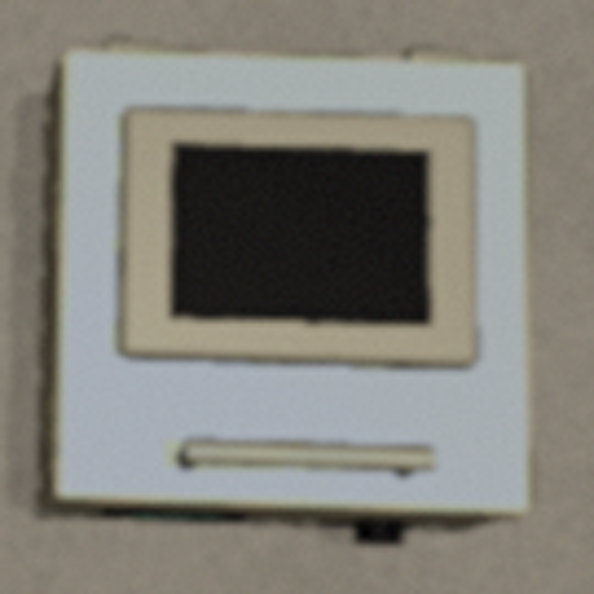

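View pics/sceneR.png

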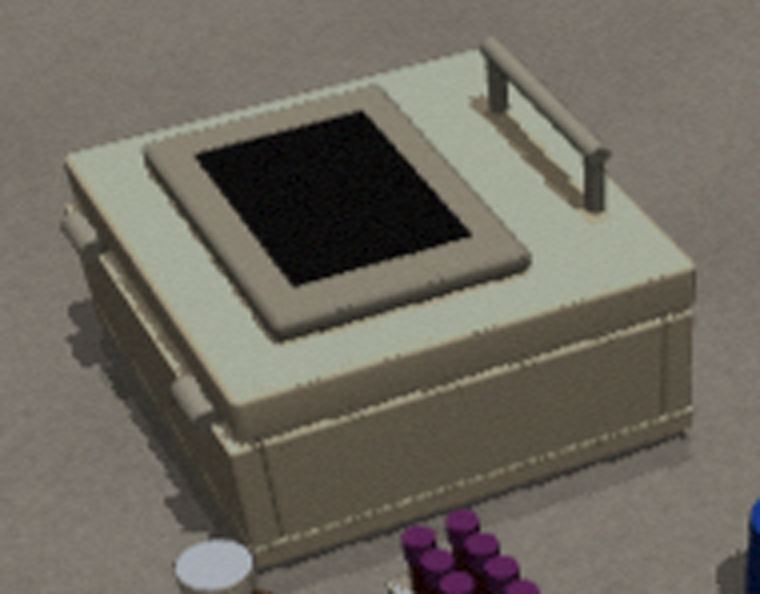

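```bash
python3 - <<'E'
from h import *
t=get_image("top")
f=lambda x,y:(170+(x+.5)/4-.5,180+(y+.5)/3.3-.5)
c=[onz(t,f(*p),.05) for p in [(56,138),(496,146),(492,250),(50,245)]]
for p in c:print(p.round(4))
c=np.array(c);print("cen",c.mean(0),"L",np.linalg.norm(c[0]-c[1]),np.linalg.norm(c[2]-c[3]),"D",np.linalg.norm(c[0]-c[3]),np.linalg.norm(c[1]-c[2]))
for e in(c[0]-c[1],c[3]-c[2]):print(np.degrees(np.arctan2(-e[0],e[1])))
print("A",onz(t,f(146,175),.12),"B",onz(t,f(110,366),.07),"C",onz(t,f(428,367),.07))
print("oranges",onz(t,f(275,397),.07),onz(t,f(365,495),.07),"rack",onz(t,f(653,100),.045))
g=lambda x,y:(365+(x+.5)/4.4-.5,165+(y+.5)/4.4-.5)
P=[onz(t,g(*p),.147) for p in [(63,50),(525,64),(527,512),(57,497)]]
for p in P:print(p.round(4))
P=np.array(P);print("inc c",P.mean(0),np.linalg.norm(P[0]-P[1]),np.linalg.norm(P[1]-P[2]))
b=[onz(t,g(*p),.190) for p in [(178,454),(435,461)]];print("bar",b,np.mean(b,0))
s=get_image("scene");gs=lambda x,y:(160+(x+.5)/4-.5,100+(y+.5)/3.3-.5)
bs=[onz(s,gs(*p),.190) for p in [(487,48),(597,158)]];print("bar scene",bs,np.mean(bs,0))
e=P[0]-P[1];print(np.degrees(np.arctan2(-e[0],e[1])));e=b[0]-b[1];print(np.degrees(np.arctan2(-e[0],e[1])))
st=read_state();d=st["ee_pos"];print(np.degrees(np.arctan2(st["orientation"][1,2],st["orientation"][0,2])))
# plan: target tcp above B
B=onz(t,f(110,366),.07);print(st["orientation"].T@(np.array([B[0],B[1],.20])-d)*1000)
E
```

```text
[0.6296 0.3637 0.05  ]
[0.6197 0.0934 0.05  ]
[0.5422 0.0961 0.05  ]
[0.5494 0.3651 0.05  ]
cen [0.5852369  0.22958239 0.05      ] L 0.2704705946516357 0.26911799237182293 D 0.08019361984950507 0.07751111795988173
-2.1033113602367677
-1.5354650646294972
A [0.58896759 0.29156674 0.12      ] B [0.45874897 0.32134317 0.07      ] C [0.45585739 0.13265854 0.07      ]
oranges [0.43551788 0.22299571 0.07      ] [0.36589818 0.16933004 0.07      ] rack [ 0.65402648 -0.00282204  0.045     ]
[ 0.7104 -0.109   0.147 ]
[ 0.699  -0.3471  0.147 ]
[ 0.4675 -0.3351  0.147 ]
[ 0.4778 -0.0997  0.147 ]
inc c [ 0.58867177 -0.22271589  0.147     ] 0.23841404045462974 0.23186209858212137
bar [array([ 0.49448387, -0.1557498 ,  0.19      ]), array([ 0.48950629, -0.28034535,  0.19      ])] [ 0.49199508 -0.21804758  0.19      ]
bar scene [array([ 0.49289709, -0.27289285,  0.19      ]), array([ 0.4977839, -0.1538837,  0.19     ])] [ 0.49534049 -0.21338828  0.19      ]
-2.735071611494381
-2.287741844015652
74.02746064138184
[ 352.66015253   14.55275573 -189.78183789]
```

jog_arm(motion="44 2 -23.5 0 0 0; 44 2 -23.5 0 0 0; 44 2 -23.5 0 0 0; 44 2 -23.5 0 0 0; 44 2 -24 0 0 0; 44 2 -24 0 0 0; 44 2 -24 0 0 0; 44 0 -24 0 0 0", fingers=90, grip_force=15)

```text
t: 1.35
ee_pos: [0.4591, 0.3201, 0.2006]
orientation: [[0.961, 0.0, 0.275], [-0.275, 0.0, 0.961], [0.0, -1.0, 0.0]]
ft_force: [0.5, -0.4, 0.5]
gripper_width: 0.0854
```

jog_arm(motion="0 0 0 0 9.5 0; 0 0 0 0 9.5 0; 0 0 0 0 9.5 0; 0 0 0 0 9.5 0; 0 0 0 0 9.5 0; 0 0 0 0 9.5 0; 0 0 0 0 9.5 0; 0 0 0 0 9.3 0; 0 0 0 0 0 0; 0 0 0 0 0 0")

```text
t: 2.6
ee_pos: [0.4581, 0.3213, 0.2006]
orientation: [[-0.027, -0.0, 1.0], [-1.0, 0.0, -0.027], [-0.0, -1.0, -0.0]]
ft_force: [-0.6, -0.4, -1.4]
gripper_width: 0.0856
```

```bash
python3 - <<'E'
from h import *
s=read_state();d=get_image("wrist");cv2.imwrite("pics/w1.png",d["img"][:,:,::-1])
print(s["ee_pos"],s["orientation"].round(3),s["t"],s["qpos"])
print(wproj(d,s,[[.4587,.3213,.07],[.589,.2916,.12],[.456,.1327,.07]]))
E
```

```text
[0.45810457 0.32132144 0.2006311 ] [[-0.027 -0.     1.   ]
 [-1.     0.    -0.027]
 [-0.    -1.    -0.   ]] 2.6 [2.82818241e+01 2.36854670e+01 9.95969523e+01 2.65932306e-03
 5.67168120e+01 2.98554315e+01]
[[326.61594319 230.36976664]
 [507.26549005 282.38899955]
 [329.30441826 417.50385373]]
```

View pics/w1.png

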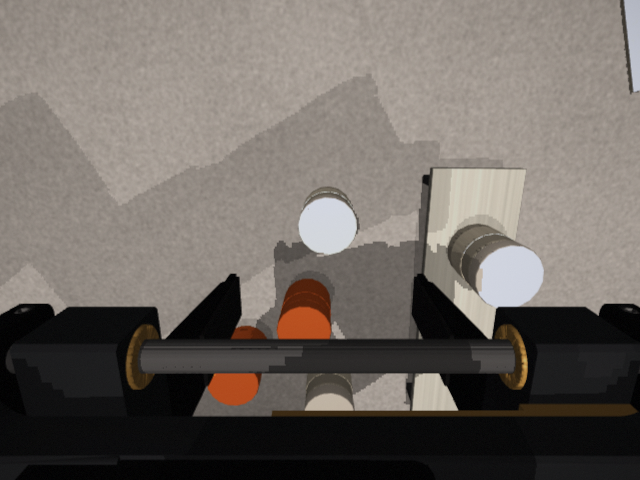

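Wrist view: jar_b's cap centre is at (328,224) and jar_a's at (510,276).

```bash
cat >> h.py <<'E'
def wonz(d,s,uv,z):
    c,v=wray(d,s,uv);return c+v*(z-c[2])/v[2]
def wcaps(d,smin=200):
    hsv=cv2.cvtColor(d["img"],cv2.COLOR_RGB2HSV)
    m=((hsv[:,:,1]<30)&(hsv[:,:,2]>195)).astype(np.uint8)
    cs,_=cv2.findContours(m,cv2.RETR_EXTERNAL,cv2.CHAIN_APPROX_NONE)
    return [cv2.fitEllipse(cv2.convexHull(c)) for c in cs if cv2.contourArea(c)>smin]
E
python3 - <<'E'
from h import *
s=read_state();d=get_image("wrist")
for e in wcaps(d): print(np.round(e[0],1),np.round(e[1],1),wonz(d,s,e[0],.07).round(4),wonz(d,s,e[0],.12).round(4))
print(d["img"][224,328],d["img"][276,510])
c=[(432,168),(525,169)]
for p in c:print(wonz(d,s,p,.05).round(4))
E
```

```text
[466.7 301.3] [23.8 46.4] [0.5805 0.253  0.07  ] [0.5606 0.2774 0.12  ]
[506.5 288.6] [63.5 96.9] [0.6145 0.2641 0.07  ] [0.5889 0.2866 0.12  ]
[327.1 225.6] [55.5 57.4] [0.4592 0.3254 0.07  ] [0.4594 0.3378 0.12  ]
[466.8 207.9] [ 70.5 110.5] [0.5744 0.337  0.07  ] [0.5555 0.3475 0.12  ]
[633.9  44. ] [18.7 92.3] [0.6876 0.4557 0.07  ] [0.6499 0.4464 0.12  ]
[210 213 221] [207 210 222]
[0.5498 0.3683 0.05  ]
[0.629  0.3652 0.05  ]
```

jog_arm(motion="-2 30 1 0 0 0; 0 30 0 0 0 0; 0 30 0 0 0 0; 0 30 0 0 0 0; 0 25 0 0 0 0; 0 15 0 0 0 0; 0 10 0 0 0 0; 0 5 0 0 0 0; 0 0 0 0 0 0")

```text
t: 3.82
ee_pos: [0.4593, 0.3234, 0.0258]
orientation: [[-0.031, 0.0, 1.0], [-1.0, 0.0, -0.031], [-0.0, -1.0, 0.0]]
ft_force: [-0.6, -0.2, -0.1]
gripper_width: 0.0858
```

jog_arm(motion="0 0 0 0 0 0; 0 0 0 0 0 0; 0 0 0 0 0 0; 0 0 0 0 0 0; 0 0 0 0 0 0; 0 0 0 0 0 0", fingers=40, grip_force=15)

```text
t: 4.58
ee_pos: [0.4592, 0.3234, 0.0257]
orientation: [[-0.031, 0.0, 1.0], [-1.0, 0.0, -0.031], [-0.0, -1.0, 0.0]]
ft_force: [-0.4, -0.4, 2.3]
gripper_width: 0.0496
```

jog_arm(motion="0 -5 0 0 0 0; 0 -15 0 0 0 0; 0 -30 0 0 0 0; 0 -30 0 0 0 0; 0 -30 0 0 0 0; 0 -30 0 0 0 0; 0 -15 0 0 0 0; 0 0 0 0 0 0; 0 0 0 0 0 0", fingers=20, grip_force=15)

```text
t: 5.7
ee_pos: [0.4588, 0.3231, 0.1797]
orientation: [[-0.031, -0.001, 1.0], [-1.0, -0.001, -0.031], [0.001, -1.0, -0.001]]
ft_force: [-0.5, -0.1, -1.3]
gripper_width: 0.05
```

```bash
python3 - <<'E'
from h import *
s=read_state();d=get_image("wrist");cv2.imwrite("pics/w2.png",d["img"][:,:,::-1])
for e in wcaps(d): print(np.round(e[0],1),np.round(e[1],1),wonz(d,s,e[0],.12).round(4),wonz(d,s,e[0],s["ee_pos"][2]+.044).round(4))
print(s["ee_pos"],s["gripper_width"],s["ft_force"])
E
```

```text
[321.1 292.1] [15.2 63.5] [0.4547 0.2989 0.12  ] [0.4578 0.3453 0.2237]
[524.  289.6] [63.5 74. ] [0.5904 0.2964 0.12  ] [0.5323 0.3439 0.2237]
[484.8 214.2] [ 93.2 126.9] [0.5598 0.3489 0.12  ] [0.5156 0.3727 0.2237]
[0.45875557 0.32307391 0.17974352] 0.049951802117863195 [-0.45325737 -0.08153164 -1.27300969]
```

View pics/w2.png

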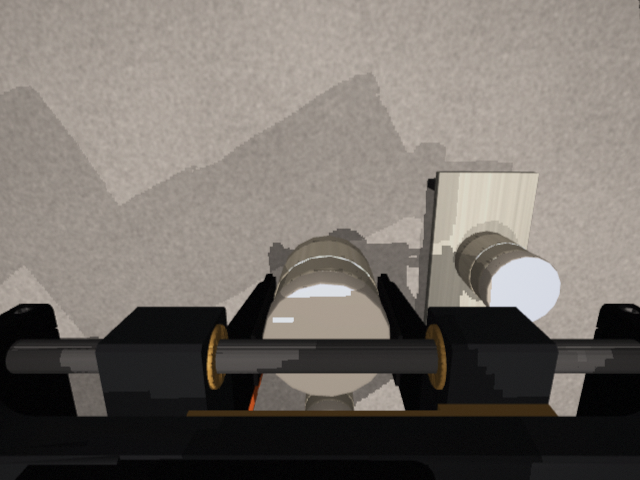

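```bash
python3 - <<'E'
from h import *
s=read_state();d=get_image("wrist")
for p in [(327,275),(327,397),(264,338),(390,338),(499,322),(524,257),(559,287),(488,290)]:print(p,wonz(d,s,p,s["ee_pos"][2]+.044).round(4),wonz(d,s,p,.12).round(4))
E
```

```text
(327, 275) [0.4602 0.352  0.2236] [0.459  0.3111 0.12  ]
(327, 397) [0.4586 0.2995 0.2236] [0.456  0.2156 0.12  ]
(264, 338) [0.4353 0.327  0.2236] [0.4137 0.2656 0.12  ]
(390, 338) [0.4835 0.3255 0.2236] [0.5014 0.2628 0.12  ]
(499, 322) [0.5244 0.331  0.2236] [0.5759 0.2729 0.12  ]
(524, 257) [0.5309 0.3566 0.2236] [0.5877 0.3196 0.12  ]
(559, 287) [0.545  0.3446 0.2236] [0.6134 0.2977 0.12  ]
(488, 290) [0.5192 0.3442 0.2236] [0.5663 0.297  0.12  ]
```

jog_arm(motion="14 0 21 0 0 0; 14 0 21 0 0 0; 14 0 22 0 0 0; 15 0 22 0 0 0; 15 0 22 0 0 0; 15 0 22 0 0 0; 0 0 0 0 0 0; 0 0 0 0 0 0; 0 0 0 0 0 0")

```text
t: 6.92
ee_pos: [0.586, 0.2327, 0.1807]
orientation: [[-0.03, -0.0, 1.0], [-1.0, 0.0, -0.03], [-0.0, -1.0, -0.0]]
ft_force: [-0.1, 0.6, -1.0]
gripper_width: 0.0499
```

jog_arm(motion="0 15 0 0 0 0; 0 20 0 0 0 0; 0 20 0 0 0 0; 0 15 0 0 0 0; 0 10 0 0 0 0; 0 6 0 0 0 0; 0 4 0 0 0 0; 0 4 0 0 0 0; 0 0 0 0 0 0; 0 0 0 0 0 0")

```text
t: 8.18
ee_pos: [0.5865, 0.2324, 0.0869]
orientation: [[-0.031, 0.0, 1.0], [-1.0, 0.0, -0.031], [-0.0, -1.0, 0.0]]
ft_force: [-0.0, -0.5, -0.6]
gripper_width: 0.0497
```

jog_arm(motion="0 3 0 0 0 0; 0 2 0 0 0 0; 0 2 0 0 0 0; 0 1 0 0 0 0; 0 1 0 0 0 0; 0 1 0 0 0 0; 0 0.5 0 0 0 0; 0 0 0 0 0 0; 0 0 0 0 0 0")

```text
t: 9.3
ee_pos: [0.5864, 0.2324, 0.0762]
orientation: [[-0.031, 0.0, 1.0], [-1.0, 0.0, -0.031], [-0.0, -1.0, 0.0]]
ft_force: [-0.4, 0.3, -1.1]
gripper_width: 0.0499
```

```bash
python3 - <<'E'
from h import *
s=read_state();d=get_image("wrist");cv2.imwrite("pics/w3.png",d["img"][:,:,::-1])
print(s["ee_pos"],s["gripper_width"],s["ft_force"])
E
```

```text
[0.58641444 0.23235126 0.07615681] 0.049905745550373574 [-0.375237    0.3123949  -1.11948546]
```

View pics/w3.png

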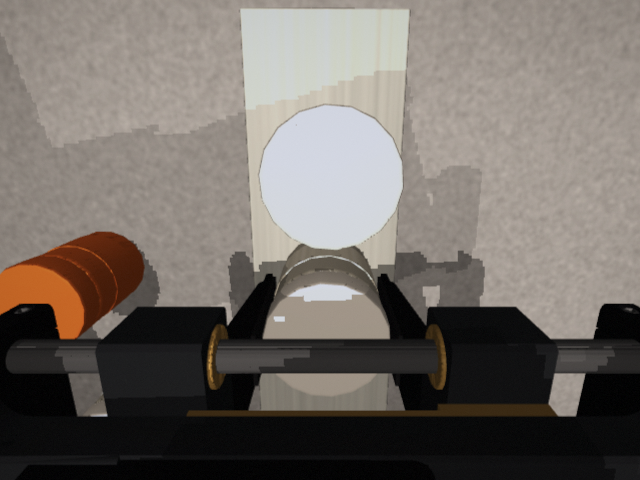

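```bash
python3 - <<'E'
from h import *
s=read_state();d=get_image("wrist")
for p in [(331,104),(331,249),(327,275),(327,397),(259,177),(403,177),(264,338),(390,338)]:print(p,wonz(d,s,p,.12).round(4))
for p in [(241,10),(409,10),(252,272),(396,268)]:print(p,wonz(d,s,p,.05).round(4))
E
```

```text
(331, 104) [0.591  0.3197 0.12  ]
(331, 249) [0.5896 0.271  0.12  ]
(327, 275) [0.5878 0.2611 0.12  ]
(327, 397) [0.5862 0.2086 0.12  ]
(259, 177) [0.566  0.2972 0.12  ]
(403, 177) [0.6146 0.2957 0.12  ]
(264, 338) [0.5629 0.2361 0.12  ]
(390, 338) [0.6111 0.2345 0.12  ]
(241, 10) [0.5511 0.3672 0.05  ]
(409, 10) [0.6296 0.3647 0.05  ]
(252, 272) [0.5449 0.2367 0.05  ]
(396, 268) [0.626  0.2365 0.05  ]
```

jog_arm(motion="0 0 1 0 0 0; 0 0.5 0 0 0 0; 0 0.5 0 0 0 0; 0 0.3 0 0 0 0; 0 0 0 0 0 0; 0 0 0 0 0 0")

```text
t: 10.15
ee_pos: [0.5876, 0.2323, 0.0758]
orientation: [[-0.031, 0.001, 1.0], [-1.0, 0.0, -0.031], [-0.0, -1.0, 0.001]]
ft_force: [-1.8, -0.9, 8.3]
gripper_width: 0.0498
```

jog_arm(motion="0 -0.5 0 0 0 0; 0 0 0 0 0 0")

```text
t: 10.4
ee_pos: [0.5876, 0.2323, 0.0757]
orientation: [[-0.031, 0.001, 1.0], [-1.0, 0.0, -0.031], [-0.0, -1.0, 0.001]]
ft_force: [-1.1, -0.3, 6.4]
gripper_width: 0.0499
```

jog_arm(motion="0 0 0 0 0 0; 0 0 0 0 0 0; 0 0 0 0 0 0; 0 0 0 0 0 0; 0 0 0 0 0 0", fingers=85)

```text
t: 11.02
ee_pos: [0.5874, 0.2323, 0.0753]
orientation: [[-0.031, -0.0, 1.0], [-1.0, 0.0, -0.031], [-0.0, -1.0, -0.0]]
ft_force: [0.2, -0.0, -0.8]
gripper_width: 0.0807
```

jog_arm(motion="0 -10 0 0 0 0; 0 -20 0 0 0 0; 0 -30 0 0 0 0; 0 -30 0 0 0 0; 0 -30 0 0 0 0; 0 -10 0 0 0 0; 0 0 0 0 0 0")

```text
t: 11.9
ee_pos: [0.5874, 0.2323, 0.2056]
orientation: [[-0.031, 0.001, 1.0], [-1.0, 0.0, -0.031], [-0.0, -1.0, 0.001]]
ft_force: [-0.5, 0.5, 0.1]
gripper_width: 0.0811
```

```bash
python3 - <<'E'
from h import *
s=read_state();d=get_image("wrist");cv2.imwrite("pics/w4.png",d["img"][:,:,::-1])
C=np.array([.456,.135,s["ee_pos"][2]]);print(s["orientation"].T@(C-s["ee_pos"])*1000,s["ee_pos"])
E
```

```text
[ 101.31815139   -0.12884161 -128.31384336] [0.58739222 0.23229292 0.20562311]
```

View pics/w4.png

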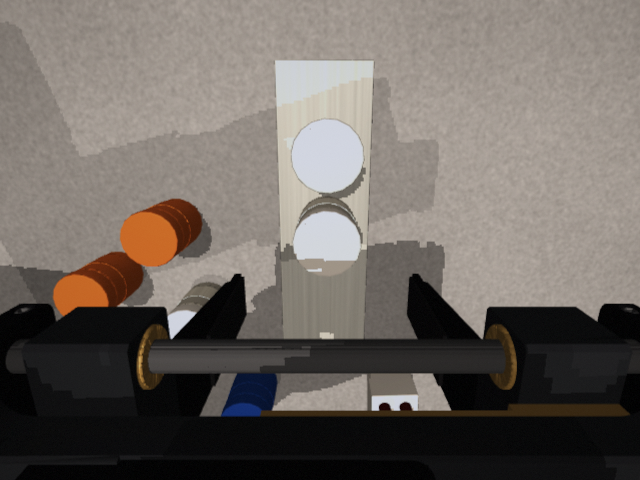

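The row of two looks straight, with caps at (327,156) and (326,243). Next, jar_c.

jog_arm(motion="16 0 -21 0 0 0; 17 0 -21 0 0 0; 17 0 -21 0 0 0; 17 0 -22 0 0 0; 17 0 -22 0 0 0; 17 0 -21 0 0 0; 0 0 0 0 0 0; 0 0 0 0 0 0")

```text
t: 12.95
ee_pos: [0.4568, 0.1355, 0.2049]
orientation: [[-0.031, -0.0, 1.0], [-1.0, 0.0, -0.031], [-0.0, -1.0, -0.0]]
ft_force: [0.4, 0.3, 0.9]
gripper_width: 0.081
```

```bash
python3 - <<'E'
from h import *
s=read_state();d=get_image("wrist");cv2.imwrite("pics/w5.png",d["img"][:,:,::-1])
for e in wcaps(d): print(np.round(e[0],1),np.round(e[1],1),wonz(d,s,e[0],.07).round(4),wonz(d,s,e[0],.12).round(4))
print(s["ee_pos"])
E
```

```text
[324.7 227.7] [54.3 57. ] [0.4558 0.1368 0.07  ] [0.4564 0.1495 0.12  ]
[525.1  93.3] [72.  83.9] [0.6131 0.2381 0.07  ] [0.588  0.2342 0.12  ]
[540.4 -10.8] [71.6 83.9] [0.616  0.3078 0.07  ] [0.5904 0.2924 0.12  ]
[465.4 138.7] [111.4 283.2] [0.5697 0.2058 0.07  ] [0.5516 0.2072 0.12  ]
[0.45684315 0.13554009 0.2049142 ]
```

View pics/w5.png

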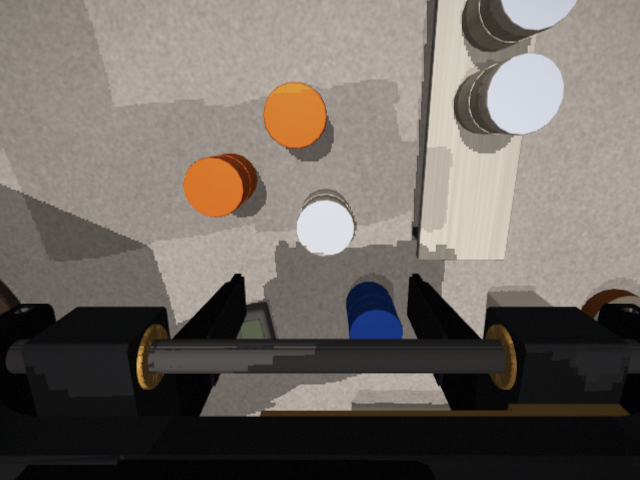

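jog_arm(motion="0 30 -1 0 0 0; 0 30 0 0 0 0; 0 30 0 0 0 0; 0 30 0 0 0 0; 0 28 0 0 0 0; 0 16 0 0 0 0; 0 10 0 0 0 0; 0 5 0 0 0 0; 0 0 0 0 0 0")

```text
t: 14.12
ee_pos: [0.4555, 0.1355, 0.0263]
orientation: [[-0.031, 0.0, 1.0], [-1.0, 0.0, -0.031], [-0.0, -1.0, 0.0]]
ft_force: [0.3, 0.2, 0.3]
gripper_width: 0.0807
```

jog_arm(motion="0 0 0 0 0 0; 0 0 0 0 0 0; 0 0 0 0 0 0; 0 0 0 0 0 0; 0 0 0 0 0 0; 0 0 0 0 0 0", fingers=20, grip_force=15)

```text
t: 14.88
ee_pos: [0.4555, 0.1354, 0.0265]
orientation: [[-0.031, 0.0, 1.0], [-1.0, 0.0, -0.031], [-0.0, -1.0, 0.0]]
ft_force: [0.1, -0.4, 5.7]
gripper_width: 0.0498
```

jog_arm(motion="0 -5 0 0 0 0; 0 -15 0 0 0 0; 0 -30 0 0 0 0; 0 -30 0 0 0 0; 0 -30 0 0 0 0; 0 -30 0 0 0 0; 0 -15 0 0 0 0; 0 0 0 0 0 0; 0 0 0 0 0 0")

```text
t: 16.0
ee_pos: [0.4549, 0.1353, 0.1807]
orientation: [[-0.031, -0.001, 1.0], [-1.0, -0.0, -0.031], [0.0, -1.0, -0.001]]
ft_force: [-0.0, 0.1, -0.9]
gripper_width: 0.0497
```

```bash
python3 - <<'E'
from h import *
s=read_state();d=get_image("wrist");cv2.imwrite("pics/w6.png",d["img"][:,:,::-1])
C=np.array([.5845,.1725,s["ee_pos"][2]]);print(s["orientation"].T@(C-s["ee_pos"])*1000,s["ee_pos"])
E
```

```text
[-41.19203437  -0.13096732 128.33867262] [0.45494719 0.13530208 0.18070051]
```

View pics/w6.png

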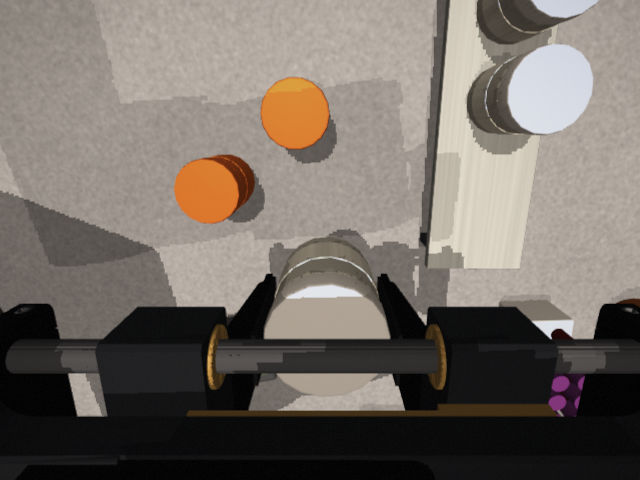

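jog_arm(motion="-7 0 21 0 0 0; -7 0 22 0 0 0; -7 0 22 0 0 0; -7 0 22 0 0 0; -7 0 22 0 0 0; -6 0 20 0 0 0; 0 0 0 0 0 0; 0 0 0 0 0 0")

```text
t: 17.05
ee_pos: [0.5846, 0.1722, 0.1805]
orientation: [[-0.031, -0.002, 1.0], [-1.0, -0.0, -0.031], [0.0, -1.0, -0.002]]
ft_force: [-0.1, -0.9, -0.6]
gripper_width: 0.0498
```

jog_arm(motion="0 15 0 0 0 0; 0 20 0 0 0 0; 0 20 0 0 0 0; 0 15 0 0 0 0; 0 10 0 0 0 0; 0 6 0 0 0 0; 0 5 0 0 0 0; 0 4 0 0 0 0; 0 3 0 0 0 0; 0 2 0 0 0 0; 0 0 0 0 0 0; 0 0 0 0 0 0")

```text
t: 18.55
ee_pos: [0.5856, 0.1724, 0.0815]
orientation: [[-0.031, 0.0, 1.0], [-1.0, 0.0, -0.031], [-0.0, -1.0, 0.0]]
ft_force: [-0.4, -0.3, -1.5]
gripper_width: 0.0496
```

```bash
python3 - <<'E'
from h import *
s=read_state();d=get_image("wrist");cv2.imwrite("pics/w7.png",d["img"][:,:,::-1])
print(s["ee_pos"],s["ft_force"])
E
```

```text
[0.58562417 0.17235617 0.08146035] [-0.39011937 -0.33693287 -1.48459318]
```

View pics/w7.png

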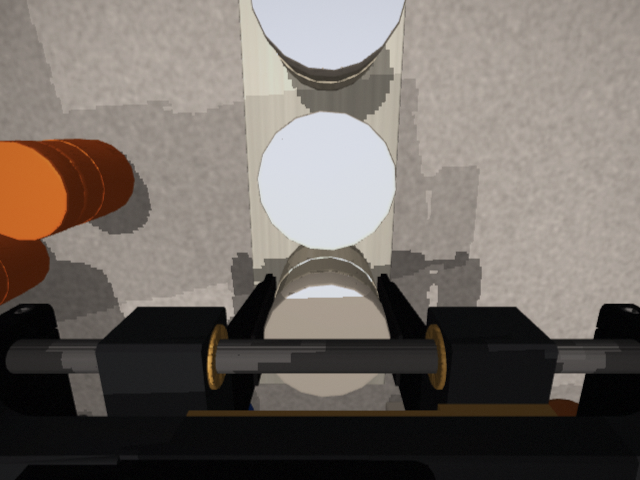

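jog_arm(motion="0 2 0 0 0 0; 0 1 0 0 0 0; 0 1 0 0 0 0; 0 0.5 0 0 0 0; 0 0.5 0 0 0 0; 0 0 0 0 0 0; 0 0 0 0 0 0")

```text
t: 19.48
ee_pos: [0.5856, 0.1724, 0.0766]
orientation: [[-0.031, 0.0, 1.0], [-1.0, 0.0, -0.031], [-0.0, -1.0, 0.0]]
ft_force: [-2.2, -0.5, 3.5]
gripper_width: 0.05
```

Contact is felt, so I'll release.

jog_arm(motion="0 0 0 0 0 0; 0 0 0 0 0 0; 0 0 0 0 0 0; 0 0 0 0 0 0; 0 0 0 0 0 0", fingers=85)

```text
t: 20.1
ee_pos: [0.5856, 0.1724, 0.0763]
orientation: [[-0.031, 0.0, 1.0], [-1.0, 0.0, -0.031], [-0.0, -1.0, 0.0]]
ft_force: [-0.1, -0.6, 0.1]
gripper_width: 0.0806
```

jog_arm(motion="0 -10 0 0 0 0; 0 -20 0 0 0 0; 0 -30 0 0 0 0; 0 -40 0 0 0 0; 0 -40 0 0 0 0; 0 -40 0 0 0 0; 0 -40 0 0 0 0; 0 0 0 0 0 0")

```text
t: 21.1
ee_pos: [0.5862, 0.1725, 0.3001]
orientation: [[-0.031, 0.006, 1.0], [-1.0, 0.001, -0.031], [-0.001, -1.0, 0.006]]
ft_force: [-0.8, -0.2, -0.2]
gripper_width: 0.0808
```

```bash
python3 - <<'E'
from h import *
s=read_state();d=get_image("wrist");cv2.imwrite("pics/w8.png",d["img"][:,:,::-1])
for e in wcaps(d): print(np.round(e[0],1),np.round(e[1],1),wonz(d,s,e[0],.12).round(4))
print(s["ee_pos"])
q=get_image("scene");cv2.imwrite("pics/s8.png",q["img"][:,:,::-1])
E
```

```text
[323.9 226.1] [65.8 69.6] [0.5851 0.1642 0.12  ]
[630.2 162.7] [ 48.  119.2] [0.872  0.2153 0.12  ]
[320.1  89.5] [ 81.8 241.2] [0.5859 0.2878 0.12  ]
[0.58623279 0.17251353 0.30013719]
```

View pics/w8.png

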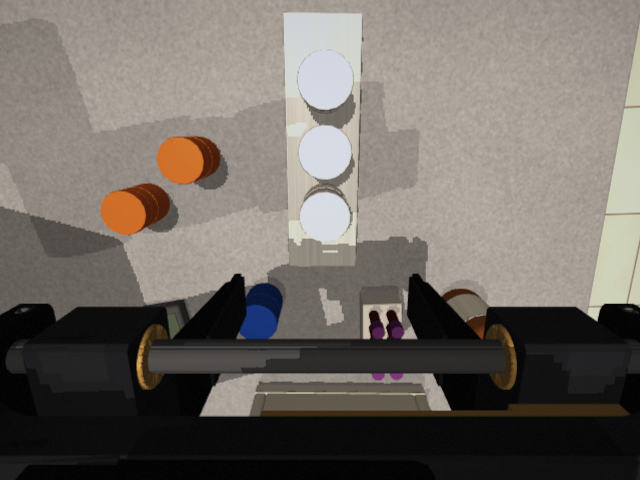

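View pics/s8.png

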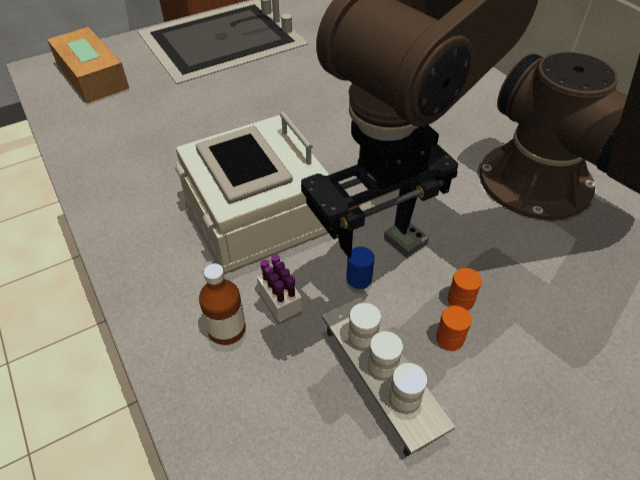

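The three caps at (325,80), (325,152) and (325,217) form a straight row, and everything else is undisturbed. Next, move above the hatch bar.

jog_arm(motion="20 0 -5 0 0 0; 33 0 -7 0 0 0; 36 0 -7 0 0 0; 36 0 -7 0 0 0; 36 0 -7 0 0 0; 36 0 -7 0 0 0; 36 0 -7 0 0 0; 36 0 -7 0 0 0; 36 0 -7 0 0 0; 36 0 -7 0 0 0; 30 0 -7 0 0 0; 20 0 -6 0 0.6 0")

```text
t: 22.7
ee_pos: [0.4909, -0.2177, 0.2953]
orientation: [[-0.043, -0.002, 0.999], [-0.999, 0.001, -0.043], [-0.001, -1.0, -0.002]]
ft_force: [-1.1, 1.1, 0.3]
gripper_width: 0.0812
```

```bash
python3 - <<'E'
from h import *
s=read_state();d=get_image("wrist");cv2.imwrite("pics/w9.png",d["img"][:,:,::-1])
print(s["ee_pos"],s["qpos"].round(1),wproj(d,s,[[.493,-.2165,.19],[.4945,-.1557,.19],[.4895,-.277,.19]]))
t=get_image("top");a=t["img"]
cv2.imwrite("pics/topL9.png",cv2.resize(a[180:360,170:370],None,fx=4,fy=3.3,interpolation=cv2.INTER_CUBIC)[:,:,::-1])
E
```

```text
[ 0.49089156 -0.2177019   0.29525521] [-31.   16.6  95.1  -0.   68.4 -28.5] [[328.82875056 237.1946336 ]
 [327.36524986 156.37785511]
 [327.66117958 308.87120129]]
```

View pics/w9.png

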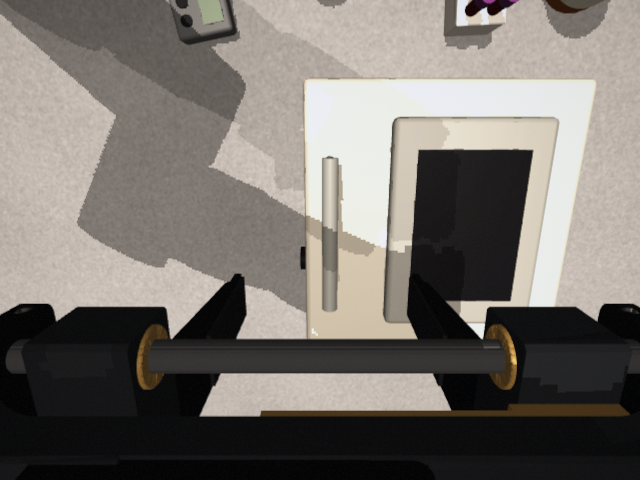

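View pics/topL9.png

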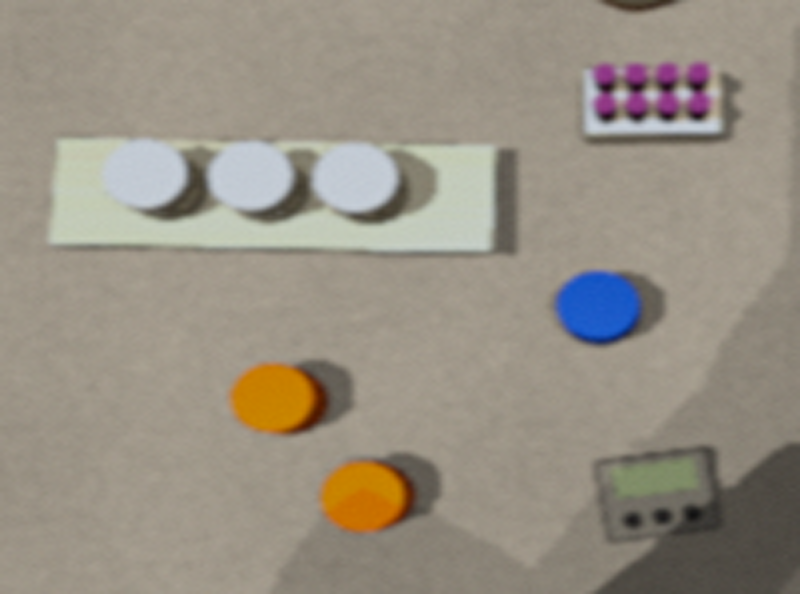

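```bash
python3 - <<'E'
from h import *
s=read_state();d=get_image("wrist")
for p in [(330.5,157),(330,311),(388,320)]:
    P=wonz(d,s,p,.19);print(P.round(4),(s["orientation"].T@(P-s["ee_pos"])*1000).round(1))
print(s["ee_pos"])
E
```

```text
[ 0.4969 -0.1565  0.19  ] [-61.6 105.3   3.4]
[ 0.4913 -0.2792  0.19  ] [ 61.3 105.2   3.3]
[ 0.5386 -0.2895  0.19  ] [ 69.5 105.1  50.9]
[ 0.49094541 -0.21790035  0.29528397]
```

jog_arm(motion="0 20 1 0 0 0; 0 20 1 0 0 0; 0 20 0 0 0 0; 0 20 0 0 0 0; 0 15 0 0 0 0; 0 10 0 0 0 0; 0 0 0 0 0 0; 0 0 0 0 0 0", fingers=50)

```text
t: 23.85
ee_pos: [0.4947, -0.2161, 0.1918]
orientation: [[-0.041, 0.001, 0.999], [-0.999, -0.0, -0.041], [0.0, -1.0, 0.001]]
ft_force: [0.5, 0.2, -0.1]
gripper_width: 0.0476
```

```bash
python3 - <<'E'
from h import *
s=read_state();d=get_image("wrist");cv2.imwrite("pics/w10.png",d["img"][:,:,::-1])
print(s["ee_pos"],s["orientation"].round(4))
q=get_image("scene");cv2.imwrite("pics/s10.png",q["img"][60:300,150:470,::-1])
E
```

```text
[ 0.49470153 -0.21613926  0.19178485] [[-4.140e-02  7.000e-04  9.991e-01]
 [-9.991e-01 -3.000e-04 -4.140e-02]
 [ 3.000e-04 -1.000e+00  7.000e-04]]
```

View pics/w10.png

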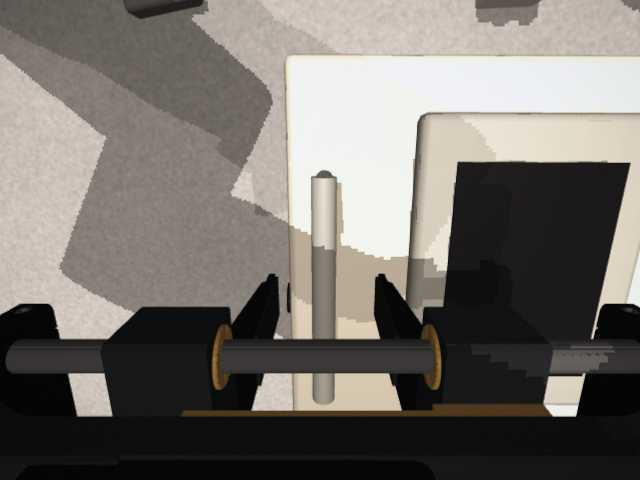

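View pics/s10.png

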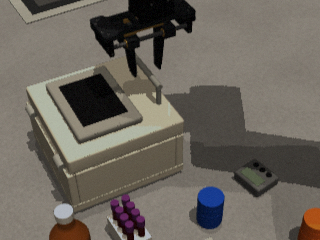

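The bar (column 324) lies centred between the fingers (275 and 378). Next, descend 21 mm and pinch.

jog_arm(motion="0 6 -0.5 0 0 0; 0 6 0 0 0 0; 0 5 0 0 0 0; 0 4 0 0 0 0; 0 0 0 0 0 0; 0 0 0 0 0 0")

```text
t: 24.7
ee_pos: [0.4941, -0.2161, 0.1704]
orientation: [[-0.041, 0.0, 0.999], [-0.999, 0.0, -0.041], [-0.0, -1.0, 0.0]]
ft_force: [-0.1, 0.2, 0.4]
gripper_width: 0.0476
```

jog_arm(motion="0 0 0 0 0 0; 0 0 0 0 0 0; 0 0 0 0 0 0; 0 0 0 0 0 0; 0 0 0 0 0 0; 0 0 0 0 0 0; 0 0 0 0 0 0", fingers=0, grip_force=15)

```text
t: 25.58
ee_pos: [0.4932, -0.216, 0.1702]
orientation: [[-0.041, -0.002, 0.999], [-0.999, 0.0, -0.041], [-0.0, -1.0, -0.002]]
ft_force: [-5.5, -0.8, 2.6]
gripper_width: 0.0115
```

```bash
cat >> h.py <<'E'
def bar(th): return np.array([-.215*np.cos(th)+.078*np.sin(th),.215*np.sin(th)+.078*np.cos(th)])*1000
def steps(ths):
    for a,b in zip(ths,ths[1:]):
        d=bar(b)-bar(a);print(f"{b:.3f}: y {-d[1]:.1f} z {d[0]:.1f}")
E
python3 -c "
from h import *
steps([0,.01,.03,.06]+[.06+.035*i for i in range(1,10)]);print();steps([.375+.035*i for i in range(13)])"
```

```text
0.010: y -2.1 z 0.8
0.030: y -4.3 z 1.6
0.060: y -6.3 z 2.6
0.095: y -7.3 z 3.3
0.130: y -7.2 z 3.6
0.165: y -7.0 z 3.8
0.200: y -6.9 z 4.1
0.235: y -6.8 z 4.3
0.270: y -6.6 z 4.5
0.305: y -6.4 z 4.8
0.340: y -6.3 z 5.0
0.375: y -6.1 z 5.2

0.410: y -5.9 z 5.4
0.445: y -5.7 z 5.6
0.480: y -5.5 z 5.8
0.515: y -5.3 z 6.0
0.550: y -5.1 z 6.2
0.585: y -4.9 z 6.3
0.620: y -4.7 z 6.5
0.655: y -4.4 z 6.7
0.690: y -4.2 z 6.8
0.725: y -3.9 z 7.0
0.760: y -3.7 z 7.1
0.795: y -3.4 z 7.2
```

jog_arm(motion="0 0 -0.8 0 0 0; 0 0 0 0 0 0; 0 -2.1 0.8 0 0 0; 0 -4.3 1.6 0 0 0; 0 -6.3 2.6 0 0 0; 0 -7.3 3.3 0 0 0; 0 -7.2 3.6 0 0 0; 0 -7 3.8 0 0 0; 0 0 0 0 0 0; 0 0 0 0 0 0", grip_force=25)

```text
t: 26.82
ee_pos: [0.5086, -0.2167, 0.2049]
orientation: [[-0.041, -0.001, 0.999], [-0.999, -0.0, -0.041], [0.0, -1.0, -0.001]]
ft_force: [-5.9, -1.5, -0.0]
gripper_width: 0.0112
```

```bash
python3 - <<'E'
from h import *
s=read_state()
print(s["ee_pos"],s["ft_force"],s["wrist_torque"],s["gripper_width"])
print(bar(.165)-bar(0))
q=get_image("scene");cv2.imwrite("pics/s11.png",q["img"][60:300,150:470,::-1])
E
```

```text
[ 0.50860157 -0.21665391  0.20486589] [-5.89426354 -1.52916838 -0.01320583] [-0.3723567   1.12970883 -0.00426845] 0.01115393863515491
[15.73173542 34.25488288]
```

View pics/s11.png

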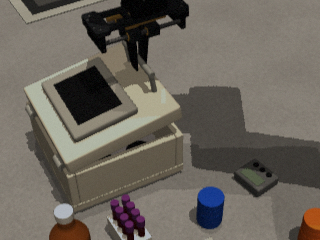

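jog_arm(motion="0 -4 1.6 0 0 0; 0 -6.7 4 0 0 0; 0 -6.8 4.3 0 0 0; 0 -6.6 4.5 0 0 0; 0 -6.4 4.8 0 0 0; 0 -6.3 5 0 0 0; 0 -6.1 5.2 0 0 0; 0 -5.9 5.4 0 0 0; 0 -5.7 5.6 0 0 0; 0 -5.5 5.8 0 0 0; 0 0 0 0 0 0; 0 0 0 0 0 0")

```text
t: 28.38
ee_pos: [0.5549, -0.2187, 0.2649]
orientation: [[-0.041, -0.0, 0.999], [-0.999, -0.0, -0.041], [0.0, -1.0, -0.0]]
ft_force: [-4.4, -3.0, 2.3]
gripper_width: 0.011
```

```bash
cat >> h.py <<'E'
def angle(s,x0=.4929,z0=.1704):
    o=s["orientation"];dx=(s["ee_pos"][0]-x0)/.999;dz=s["ee_pos"][2]-z0
    u=-.215+dx;w=.078+dz
    return np.arctan2(w,-u)-np.arctan2(.078,.215),np.hypot(u,w)-np.hypot(.215,.078)
E
python3 - <<'E'
from h import *
s=read_state()
print(s["ee_pos"],s["ft_force"],s["wrist_torque"],s["gripper_width"],angle(s))
E
```

```text
[ 0.55488309 -0.21873792  0.26487636] [-4.42802254 -3.0305746   2.31440934] [-0.71297077  1.04924273 -0.03608421] 0.01099092701670001 (np.float64(0.4972890145029997), np.float64(0.0018166591545938915))
```

jog_arm(motion="0.5 -5.7 5.4 0 0 0; 0 -5.3 6 0 0 0; 0 -5.1 6.2 0 0 0; 0 -4.9 6.3 0 0 0; 0 -4.7 6.5 0 0 0; 0 -4.4 6.7 0 0 0; 0 -4.2 6.8 0 0 0; 0 -3.9 7 0 0 0; 0 -3.7 7.1 0 0 0; 0 0 0 0 0 0; 0 0 0 0 0 0")

```text
t: 29.75
ee_pos: [0.6134, -0.2214, 0.3053]
orientation: [[-0.041, -0.001, 0.999], [-0.999, 0.001, -0.041], [-0.001, -1.0, -0.001]]
ft_force: [4.1, -2.7, -12.9]
gripper_width: 0.011
```

```bash
python3 - <<'E'
from h import *
s=read_state()
print(s["ee_pos"],s["ft_force"],s["wrist_torque"],s["gripper_width"],angle(s))
q=get_image("scene");cv2.imwrite("pics/s12.png",cv2.resize(q["img"][40:300,150:470,::-1],None,fx=2.3,fy=2.3))
d=get_image("wrist");cv2.imwrite("pics/w12.png",d["img"][:,:,::-1])
steps([angle(s)[0],.82,.84,.86,.88,.90,.92,.94,.96,.98,1.0,1.02])
E
```

```text
[ 0.61337888 -0.22141812  0.30533354] [  4.05729271  -2.6989676  -12.93457815] [-0.44396416 -0.70831994 -0.06658542] 0.01103228720763242 (np.float64(0.8054763716767726), np.float64(0.004209300535273436))
0.820: y -1.3 z 3.0
0.840: y -1.8 z 4.2
0.860: y -1.7 z 4.3
0.880: y -1.6 z 4.3
0.900: y -1.5 z 4.3
0.920: y -1.4 z 4.4
0.940: y -1.3 z 4.4
0.960: y -1.2 z 4.4
0.980: y -1.1 z 4.4
1.000: y -1.1 z 4.5
1.020: y -1.0 z 4.5
```

View pics/s12.png

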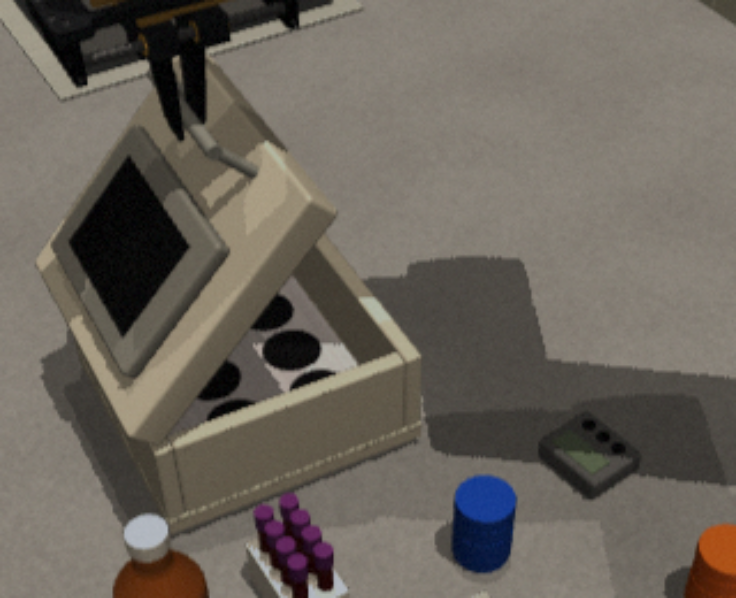

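View pics/w12.png

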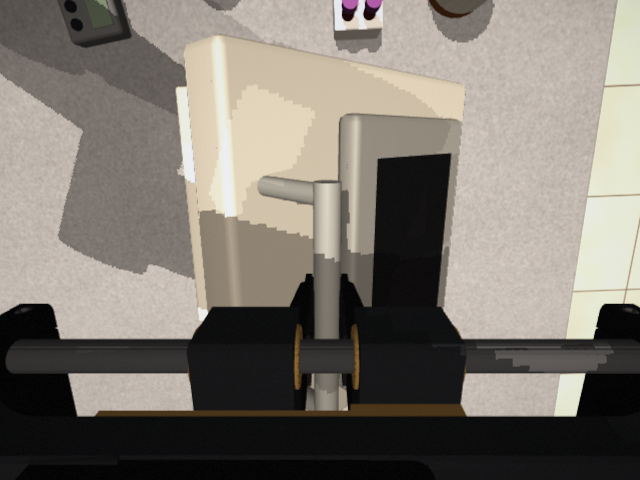

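jog_arm(motion="0.5 0.4 2.8 0 0 0; 0 -1 4.4 0 0 0; 0 -1.6 4.3 0 0 0; 0 0 0 0 0 0; 0 0 0 0 0 0")

```text
t: 30.48
ee_pos: [0.6249, -0.2221, 0.3098]
orientation: [[-0.041, 0.002, 0.999], [-0.999, -0.0, -0.041], [0.0, -1.0, 0.002]]
ft_force: [-2.3, 4.3, 5.6]
gripper_width: 0.011
```

```bash
cat > st.py <<'E'
from h import *
s=read_state();th,r=angle(s);a=th+np.arctan2(.078,.215);o=np.array([-np.cos(a),np.sin(a)]);tt=np.array([np.sin(a),np.cos(a)]);f=s["ft_force"][[0,2]]
print(s["t"],s["ee_pos"],"th",th.round(3),"r",r.round(4),"Fout",(f@o).round(1),"Ftan(open+)",(f@tt).round(1),"Fy",s["ft_force"][1].round(1),s["gripper_width"],s["wrist_torque"].round(2))
E
python3 st.py
```

```text
30.475 [ 0.62485914 -0.22214189  0.30981245] th 0.858 r 0.004 Fout 6.0 Ftan(open+) -0.2 Fy 4.3 0.011046989115766471 [0.69 0.58 0.  ]
```

jog_arm(motion="-0.3 -1.9 4.2 0 0 0; 0 -1.6 4.3 0 0 0; 0 -1.5 4.3 0 0 0; 0 -1.4 4.4 0 0 0; 0 0 0 0 0 0; 0 0 0 0 0 0")

```text
t: 31.22
ee_pos: [0.6421, -0.2229, 0.3154]
orientation: [[-0.041, 0.001, 0.999], [-0.999, -0.0, -0.041], [0.0, -1.0, 0.001]]
ft_force: [-2.4, 3.6, 5.2]
gripper_width: 0.0114
```

```bash
python3 st.py
```

```text
31.225 [ 0.64209209 -0.22286518  0.31537047] th 0.936 r 0.0037 Fout 5.6 Ftan(open+) -0.9 Fy 3.6 0.011373290455818771 [ 0.45  0.44 -0.01]
```

jog_arm(motion="-0.3 -1.7 4.4 0 0 0; 0 -1.3 4.4 0 0 0; 0 -1.2 4.4 0 0 0; 0 -1.1 4.4 0 0 0; 0 -0.5 2.2 0 0 0; 0 0 0 0 0 0; 0 0 0 0 0 0")

```text
t: 32.1
ee_pos: [0.6613, -0.2237, 0.3205]
orientation: [[-0.042, -0.0, 0.999], [-0.999, -0.0, -0.042], [0.0, -1.0, -0.0]]
ft_force: [0.6, -3.7, -4.2]
gripper_width: 0.011
```

```bash
python3 st.py; python3 - <<'E'
from h import *
q=get_image("scene");cv2.imwrite("pics/s13.png",cv2.resize(q["img"][40:300,150:470,::-1],None,fx=2.3,fy=2.3))
E
```

```text
32.1 [ 0.66134275 -0.2236605   0.32049759] th 1.022 r 0.0041 Fout -4.2 Ftan(open+) -0.3 Fy -3.7 0.010957061825093792 [-0.83  0.06 -0.03]
```

View pics/s13.png

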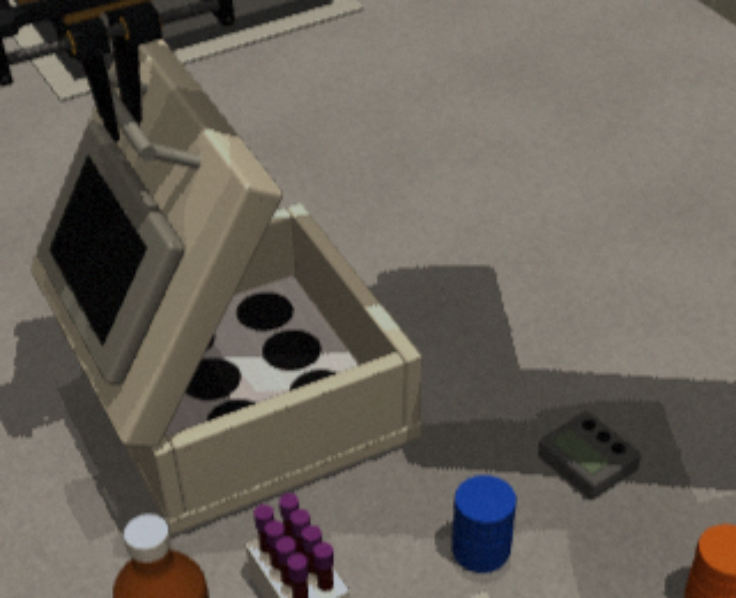

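```bash
python3 - <<'E'
from h import *
q=get_image("scene");cv2.imwrite("pics/s14.png",cv2.resize(q["img"][90:240,155:275,::-1],None,fx=4,fy=4,interpolation=cv2.INTER_CUBIC))
E
```

```text
(no output)
```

View pics/s14.png

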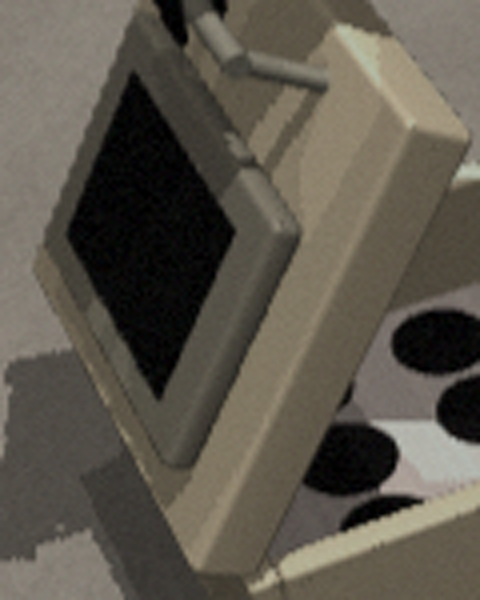

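```bash
cat > ang.py <<'E'
from h import *
import sys
def edge(pts,ox,oy,f,off=.119):
    q=get_image("scene");c=np.array([.5885,-.2205,0]);y=np.array([np.sin(np.radians(2.4)),np.cos(np.radians(2.4)),0]);x=np.array([y[1],-y[0],0])
    P=[]
    for p in pts:
        o,v=ray(q,(ox+(p[0]+.5)/f-.5,oy+(p[1]+.5)/f-.5));k=((c+off*y-o)@y)/(v@y);X=o+v*k-c;P.append((X@x,X[2]))
    P=np.array(P);d=P[1]-P[0];print(P.round(4),"len",np.hypot(*d).round(4),"angle",np.arctan2(d[1],-d[0]).round(3))
E
python3 -c "
from ang import *
edge([(193,560),(412,125)],155,90,4);edge([(243,580),(468,143)],155,90,4)"
```

```text
[[0.1453 0.1397]
 [0.0234 0.3276]] len 0.2239 angle 0.995
[[0.1256 0.1164]
 [0.0006 0.3109]] len 0.2312 angle 0.999
```

```bash
python3 -c "
from h import *
steps([1.022,1.012]+[1.012-.025*i for i in range(1,12)])"
```

```text
1.012: y 0.5 z -2.2
0.987: y 1.3 z -5.6
0.962: y 1.4 z -5.5
0.937: y 1.5 z -5.5
0.912: y 1.7 z -5.5
0.887: y 1.8 z -5.4
0.862: y 2.0 z -5.4
0.837: y 2.1 z -5.3
0.812: y 2.2 z -5.3
0.787: y 2.3 z -5.2
0.762: y 2.5 z -5.2
0.737: y 2.6 z -5.1
```

jog_arm(motion="-0.3 0.7 -2.2 0 0 0; 0 1.3 -5.6 0 0 0; 0 1.4 -5.6 0 0 0; 0 1.6 -5.5 0 0 0; 0 1.8 -5.5 0 0 0; 0 1.8 -5.4 0 0 0; 0 0 0 0 0 0; 0 0 0 0 0 0")

```text
t: 33.3
ee_pos: [0.6318, -0.2223, 0.3127]
orientation: [[-0.042, 0.001, 0.999], [-0.999, -0.001, -0.042], [0.001, -1.0, 0.001]]
ft_force: [0.8, -6.8, -1.9]
gripper_width: 0.0112
```

```bash
python3 st.py
```

```text
33.3 [ 0.63184476 -0.22227771  0.31271719] th 0.891 r 0.0043 Fout -2.0 Ftan(open+) 0.2 Fy -6.8 0.01123227503959029 [-1.09 -0.17 -0.09]
```

jog_arm(motion="0.6 2 -5.4 0 0 0; 0 2.1 -5.4 0 0 0; 0 2.2 -5.3 0 0 0; 0 2.3 -5.3 0 0 0; 0 2.3 -5.2 0 0 0; 0 1.3 -2.6 0 0 0; 0 0 0 0 0 0; 0 0 0 0 0 0; 0 0 0 0 0 0")

```text
t: 34.42
ee_pos: [0.6025, -0.2209, 0.3002]
orientation: [[-0.041, -0.0, 0.999], [-0.999, 0.001, -0.041], [-0.001, -1.0, -0.0]]
ft_force: [-1.6, 5.8, 4.1]
gripper_width: 0.0118
```

```bash
python3 st.py; python3 - <<'E'
from h import *
q=get_image("scene");cv2.imwrite("pics/s15.png",cv2.resize(q["img"][90:240,170:310,::-1],None,fx=4,fy=4,interpolation=cv2.INTER_CUBIC))
E
```

```text
34.425 [ 0.60248692 -0.22086676  0.30016353] th 0.754 r 0.0042 Fout 4.4 Ftan(open+) 0.4 Fy 5.8 0.011812030548279057 [ 0.8   0.21 -0.05]
```

View pics/s15.png

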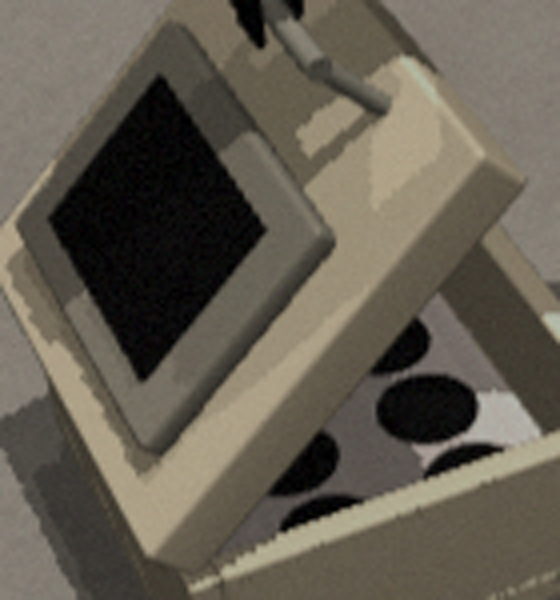

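```bash
python3 -c "
from ang import *
edge([(150,553),(487,156)],170,90,4);edge([(198,573),(522,188)],170,90,4)"
```

```text
[[ 0.1374  0.1402]
 [-0.0337  0.2922]] len 0.2289 angle 0.726
[[ 0.1183  0.1173]
 [-0.0491  0.2701]] len 0.2267 angle 0.74
```

Estimates of the angle run from 0.73 to 0.754. I'll ease down another 0.015 rad to centre it in the window and take out the side load.

jog_arm(motion="-0.4 0.5 -1.2 0 0 0; 0 0.9 -1.7 0 0 0; 0 0 0 0 0 0; 0 0 0 0 0 0; 0 0 0 0 0 0; 0 0 0 0 0 0")

```text
t: 35.33
ee_pos: [0.5996, -0.2207, 0.2986]
orientation: [[-0.041, 0.0, 0.999], [-0.999, 0.0, -0.041], [-0.0, -1.0, 0.0]]
ft_force: [-0.9, 2.3, 1.4]
gripper_width: 0.0117
```

```bash
python3 st.py; python3 - <<'E'
from h import *
q=get_image("scene");cv2.imwrite("pics/s16.png",q["img"][:,:,::-1]);cv2.imwrite("pics/s16z.png",cv2.resize(q["img"][90:240,170:310,::-1],None,fx=4,fy=4,interpolation=cv2.INTER_CUBIC))
E
```

```text
35.325 [ 0.59960742 -0.22072895  0.2985977 ] th 0.74 r 0.0041 Fout 1.7 Ftan(open+) -0.2 Fy 2.3 0.011663007688819218 [ 0.42  0.02 -0.01]
```

View pics/s16z.png

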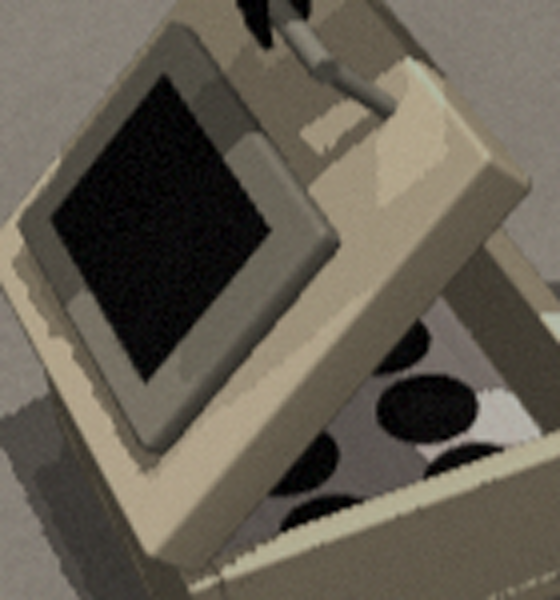

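View pics/s16.png

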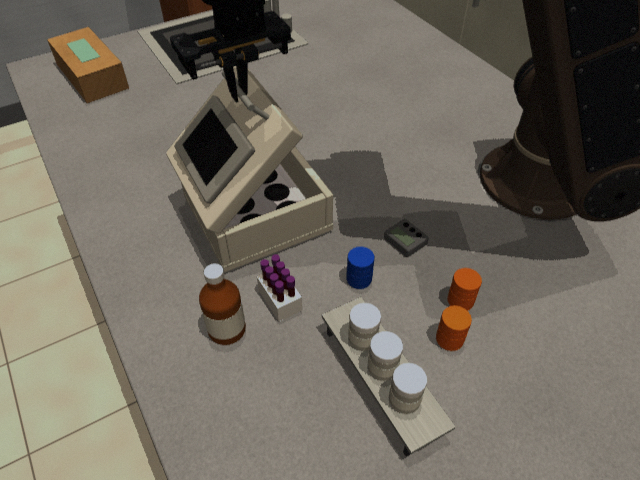

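```bash
python3 -c "
from ang import *
edge([(150,553),(491,157)],170,90,4);edge([(198,573),(527,187)],170,90,4)
g=lambda p:(p[0],(p[1]+.5)/3.3*4-.5)
edge([g((237,405)),g((693,270))],160,100,4)
edge([g((237,440)),g((693,310))],160,100,4)"; python3 st.py
```

```text
[[ 0.1374  0.1402]
 [-0.0355  0.291 ]] len 0.2294 angle 0.717
[[ 0.1183  0.1173]
 [-0.0515  0.2698]] len 0.2282 angle 0.732
[[ 0.115   0.143 ]
 [-0.1144  0.1405]] len 0.2295 angle -0.011
[[ 0.1188  0.1172]
 [-0.115   0.1088]] len 0.234 angle -0.036
35.575 [ 0.59960356 -0.22072238  0.29858861] th 0.74 r 0.0041 Fout 1.9 Ftan(open+) 0.5 Fy 2.2 0.01128896475131904 [0.4  0.01 0.02]
```

Allowing for roll of the bar between the pads, the best estimate is about 0.731. One small nudge puts it at about 0.725.

jog_arm(motion="-0.1 0.6 -1.2 0 0 0; 0 0 0 0 0 0; 0 0 0 0 0 0; 0 0 0 0 0 0; 0 0 0 0 0 0; 0 0 0 0 0 0; 0 0 0 0 0 0; 0 0 0 0 0 0")

```text
t: 36.58
ee_pos: [0.5984, -0.2207, 0.298]
orientation: [[-0.041, 0.0, 0.999], [-0.999, -0.0, -0.041], [0.0, -1.0, 0.0]]
ft_force: [0.8, 1.5, -0.6]
gripper_width: 0.0117
```

```bash
python3 st.py; python3 - <<'E'
from h import *
t=get_image("top");cv2.imwrite("pics/top17.png",t["img"][:,:,::-1])
f=lambda x,y:(170+(x+.5)/4-.5,180+(y+.5)/3.3-.5)
for p in [(146,175),(251,177.5),(357,179)]:print(onz(t,f(*p),.12).round(4))
E
```

```text
36.575 [ 0.59840584 -0.22065218  0.29797026] th 0.734 r 0.0042 Fout -0.9 Ftan(open+) 0.5 Fy 1.5 0.011743743405647367 [-0.01 -0.19 -0.05]
[0.589  0.2916 0.12  ]
[0.5863 0.2305 0.12  ]
[0.5844 0.169  0.12  ]
```

View pics/top17.png

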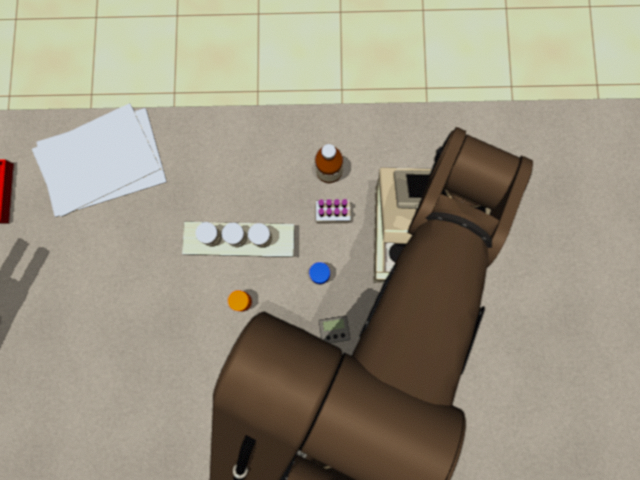

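The jars stand 61 mm centre to centre, so the gaps are about 11 mm. The other objects have not moved and the hatch is steady. Handing in.

```bash
python3 -c "
from station import *
print(finish_job()); print(read_state()['t'])"
```

```text
the job is handed in; nothing more can be done
None
the job is handed in; nothing more can be done
```

The job is handed in at about 36.6 s of the 70 s limit: the jars are in their row, and the arm is holding the hatch just below its balance point.

**Jars:** Both bench jars were set down gently on the shelf, with contact forces of about 8 N and under 6 N. The last top view puts the three caps on the shelf's middle line to within about 2 mm. Centres are about 61 mm apart, so the gaps are about 11 mm, and all three stand upright.

**Hatch:** I pinched the bar, raised the hatch to about 1.00 rad, then eased it back and held it still with a 25 N grip. The load on the wrist was under 2 N at the end.

**Bystanders:** The tube rack, reagent bottle and timer look unmoved in the last pictures.

**Checks that disagreed:**
- **Final angle:** I could not read the hatch angle directly. The raw arm position gives 0.734. Correcting for about 4 mm of bar roll or slip between the pads gives about 0.725. The camera edge reading gave 0.72 to 0.73 just before a last 0.006 rad nudge down.
- **Camera reading bias:** On the shut hatch the same camera method read 0.01 to 0.04 low. Correcting for the worst of that would put the angle slightly over 0.75, but the arm position does not support it.
- **Jar positions:** The wrist and top cameras differed by 3 to 4 mm in y. That is well inside the gap margin.

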